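Turn over the status flag of the weighed sample

ROBOT

A 6-joint arm with a two-finger parallel gripper is mounted at the origin on a cart in front of the work surface, level with it; the furniture and walls round the work are solid. World frame = base frame: x ahead of the robot, y to its left, z up, the work surface at z = 0. Lengths are in m, angles in degrees, forces in N, time in s.
With the tool pointing down it reaches from about 0.35 to 0.875 m from the base axis. Payload 15.5 kg.
Tool frame: the origin (TCP) lies at the very end of the fingers, on their centre line; the grasp point (between the pads) lies 19 mm behind it; z points along the fingers, y is the line along which they close (so a half turn about z gives the same grasp; the last joint's range is limited). The gripper opens to 85 mm and grips with 20 to 120 N. Pads are 22 mm wide; open, the fingers measure 114 mm over their backs; the gripper's body (76 mm by 85 mm) begins 54 mm behind the grasp point. The pads swing forward as they close: fully open they stand 13 mm farther back than shut.
Start: joints at [66.205, 28.281, 77.091, -0, 74.628, -5.472], TCP at [0.196, 0.593, 0.231] pointing down, gripper open.
Joint ranges: [-166.48, 166.48], [-47.26, 123.95], [12.59, 153.08], [-70.14, 250.14], [6.76, 159.57], [-176.63, 176.63]. Speed limits (degrees/s): [108.29, 108.29, 147.25, 172.46, 172.46, 172.46].

INTERFACE

Orientations are given as [roll, pitch, yaw] about the fixed x, y, z axes, in that order (R = Rz(yaw) Ry(pitch) Rx(roll)).
In Python, from station import env gives the robot as it stands. The module is installed in compiled form; this text tells all that it offers.
- The arm moves only by the shell command python3 -m inch 'ROWS' [OPENING]. ROWS is JSON, a list of rows, each an object of numbers: "dx", "dy", "dz": the shift along the tool's x, y, z in units of 0.25 m (1.0 is 0.25 m); "spin": the turn about the tool's z in units of 2 rad (1.0 is 2 rad). A call has 1 to 8 rows; each row is the pose to reach, as a shift and turn from the pose commanded when the call began, along the tool's axes at that moment; what a row does not reach only later rows make up. A row lasts 1/10 s, in which the tool goes at most 50 mm and 8.59 degrees, less where a joint would pass 70% of its speed; a pose out of reach is approached as far as the arm can. A call with a number of a shift or a turn outside -1 to 1 is refused whole. A call with a gripper value outside its range is refused whole. OPENING is the opening, from -1 (shut) to 1 (fully open), so that 0 is half open, set as the call begins (- or left out, the last holds). The fingers move at their own pace and stop on an object; the grip force is fixed at half the most. Time passes only in rows, so rows that repeat a pose let the fingers close. It gives the time, the measured TCP pose, the force, the opening and the grip force at its end, in the units of the state.
- env.observe(): the state, without advancing time (a new reading comes with each control period).
- env.camera(name): name is "side" or "top" or "wrist"; returns a dict with "frame" (384x512x3 uint8, blue, green, red), "z_map" (384x512 float32, m along the optical axis (not along the pixel's ray), 0 where there is no reading), "mtx" (3x3 intrinsics, pixels), "extrinsics" (4x4, takes a point from world to camera coordinates); the wrist camera has in their place "mount" (4x4, takes a point from camera to tool coordinates, whose origin is the TCP and whose axes are the flange's). Camera axes: x right, y down, z forward; pixel columns grow to the right and rows downward; lengths in m; the calibration is good to about 2 mm. A picture is of the moment at which its call begins: read the wrist's pose just before it.
- env.close_job(): hands the job in; it is judged then, once.
Trained networks look in a picture, given as the dict that the camera call returned (one of the last four; its "shot" number tells which), for a name from the list of things; names that differ only in an ending like _2 or _b are one class to them, and where a whole thing is asked for, a point or a joint stands for the part that bears it (a point fixed in the world has none). Each returns a list of dicts, best first, with "score" (0 to 1); they miss things now and then, are a little off and sometimes report something else, mostly with a low value. They report only what shows in the picture. A call takes as long as a camera call. They do not tell look-alikes from the thing itself.
- env.find_in(picture, label): "bbox" ([left, top, right, bottom] in pixels, round what is visible of it).
- env.tip_of(picture, label): "position" ([column, row] in pixels: a listed point, or the origin of a listed thing).
The state is a dict: "t": time; "joints": joint angles; "joint_velocities": joint speeds; "joint_torque": joint torques, N m; "tool_pos": TCP position; "ee_rot": TCP orientation; "ft_force": force on the tool from outside, world axes, zero at the start; "moment": the same for the moment, N m; "gripper_width": finger opening in m; "grip_force": force on a finger pad.
Only numpy, scipy, OpenCV 4.12 (cv2) and the standard library are available. Lean on these libraries where they do the work, as an engineer would, in place of code of your own. Each camera call takes 0.05 s, during which the arm holds its last target. There are 200 camera calls.

TASK

The sample in the dropper bottle has been weighed: on the status rack, turn over the hinged flag in front of the dropper bottle by pushing it with the fingertips. Raise it by pushing its upright thumb lug (or its free edge) away from you, push it on over its hinge, and press it gently down until it lies level on the far side and shows its other face. Only push it, do not grip it, and leave the other two flags and all three containers as they stand.

Things in the scene. Friction and masses are not known exactly. Their poses are not given: they have to be found in the camera images.
- rack: grey status rack fixed on the bench, 200 x 290 x 10 mm base plate, three places side by side 100 mm apart, each a hinged flag with a container behind it. Origin on the bench below the middle flag's hinge, 75 mm from the plate's front edge, 125 mm from its rear edge. x away from the robot, y to its left along the hinge line, z up; turned by up to 8 degrees
- flag_left (a joint): angle of the left flag (seen from the robot). 0: level toward the robot, ring face up; pi/2: upright; pi: level away from the robot, bar face up. Starts propped up by 0.3 to 0.6; stops at 0 and pi. Stiff hinge (0.035 N m of friction; about 1 N at the free edge moves it): the flag stays where it is left, so it must be pushed all the way down
- hinge_left (a point): middle of the hinge axis of the left flag, fixed to the rack at +100 mm along its y, 60 mm above the bench; axes as the rack's. 4 mm steel ears stand at both sides of the flag up to 4 mm above the axis, thin posts under the flag 22 mm in front of and behind it; else the 48 mm between flag and base plate are open
- flag_left_edge (a point): middle of the free edge of the left flag: an aluminium plate, 60 mm from hinge axis to free edge, 46 mm wide, 4 mm thick, a raised ring on the face shown first, a raised bar on the other. The point lies half-way through the thickness and turns with the flag: x from edge to hinge, y along the hinge, z out of the ring face
- flag_left_lug (a point): top of the thumb lug of the left flag: a tab 20 mm wide (along the hinge) and 4 mm thick that stands square out of the ring face right at the hinge axis, 32 mm high, and turns with the flag: upright at joint 0, pointing away from the robot at pi/2, hanging down at pi. Pushing it away from the robot raises the flag; axes as at the free edge
- place_left (a point): centre of the left place, a thin 54 mm steel ring on top of the base plate (10 mm above the bench) 95 mm behind the left flag's hinge, where one container stands; the flag in front belongs to it
- flag_middle (a joint): angle of the middle flag (seen from the robot). 0: level toward the robot, ring face up; pi/2: upright; pi: level away from the robot, bar face up. Starts propped up by 0.3 to 0.6; stops at 0 and pi. Stiff hinge (0.035 N m of friction; about 1 N at the free edge moves it): the flag stays where it is left, so it must be pushed all the way down
- hinge_middle (a point): middle of the hinge axis of the middle flag, fixed to the rack at 0 mm along its y, 60 mm above the bench; axes as the rack's. 4 mm steel ears stand at both sides of the flag up to 4 mm above the axis, thin posts under the flag 22 mm in front of and behind it; else the 48 mm between flag and base plate are open
- flag_middle_edge (a point): middle of the free edge of the middle flag: an aluminium plate, 60 mm from hinge axis to free edge, 46 mm wide, 4 mm thick, a raised ring on the face shown first, a raised bar on the other. The point lies half-way through the thickness and turns with the flag: x from edge to hinge, y along the hinge, z out of the ring face
- flag_middle_lug (a point): top of the thumb lug of the middle flag: a tab 20 mm wide (along the hinge) and 4 mm thick that stands square out of the ring face right at the hinge axis, 32 mm high, and turns with the flag: upright at joint 0, pointing away from the robot at pi/2, hanging down at pi. Pushing it away from the robot raises the flag; axes as at the free edge
- place_middle (a point): centre of the middle place, a thin 54 mm steel ring on top of the base plate (10 mm above the bench) 95 mm behind the middle flag's hinge, where one container stands; the flag in front belongs to it
- flag_right (a joint): angle of the right flag (seen from the robot). 0: level toward the robot, ring face up; pi/2: upright; pi: level away from the robot, bar face up. Starts propped up by 0.3 to 0.6; stops at 0 and pi. Stiff hinge (0.035 N m of friction; about 1 N at the free edge moves it): the flag stays where it is left, so it must be pushed all the way down
- hinge_right (a point): middle of the hinge axis of the right flag, fixed to the rack at -100 mm along its y, 60 mm above the bench; axes as the rack's. 4 mm steel ears stand at both sides of the flag up to 4 mm above the axis, thin posts under the flag 22 mm in front of and behind it; else the 48 mm between flag and base plate are open
- flag_right_edge (a point): middle of the free edge of the right flag: an aluminium plate, 60 mm from hinge axis to free edge, 46 mm wide, 4 mm thick, a raised ring on the face shown first, a raised bar on the other. The point lies half-way through the thickness and turns with the flag: x from edge to hinge, y along the hinge, z out of the ring face
- flag_right_lug (a point): top of the thumb lug of the right flag: a tab 20 mm wide (along the hinge) and 4 mm thick that stands square out of the ring face right at the hinge axis, 32 mm high, and turns with the flag: upright at joint 0, pointing away from the robot at pi/2, hanging down at pi. Pushing it away from the robot raises the flag; axes as at the free edge
- place_right (a point): centre of the right place, a thin 54 mm steel ring on top of the base plate (10 mm above the bench) 95 mm behind the right flag's hinge, where one container stands; the flag in front belongs to it
- dropper_mid (a point): centre, half-way up, of the loose dropper bottle with a tapering rubber-bulb top, 35 mm in diameter, 103 mm tall; it stands upright on one of the three places of the rack, which one changes
- vial_mid (a point): centre, half-way up, of the loose small capped sample vial, 25 mm in diameter, 54 mm tall; it stands upright on one of the three places of the rack, which one changes
- beaker_mid (a point): centre, half-way up, of the loose small open glass beaker, 46 mm in diameter, 60 mm tall; it stands upright on one of the three places of the rack, which one changes
There are look-alikes about, which are no part of the job. Leave any pink or yellow look-alike of the part that bears vial_mid alone.

How it is judged (in metres and radians):
At the end, for the whole second after the job is handed in: The flag in front of the dropper bottle has been turned over to at least 2.97 rad (170 degrees; level is pi) and is at rest; the free edges of the other two flags are within 15 mm of where they began, and the three containers stand upright within 15 mm of where they began (((horizontal distance between place_left and dropper_mid below 0.04 m and value of joint flag_left above 2.97 rad and velocity of joint flag_left below 0.05 rad/s and distance of each of flag_middle_edge, flag_right_edge from where it was at the start of the episode below 0.015 m) or (horizontal distance between place_middle and dropper_mid below 0.04 m and value of joint flag_middle above 2.97 rad and velocity of joint flag_middle below 0.05 rad/s and distance of each of flag_left_edge, flag_right_edge from where it was at the start of the episode below 0.015 m) or (horizontal distance between place_right and dropper_mid below 0.04 m and value of joint flag_right above 2.97 rad and velocity of joint flag_right below 0.05 rad/s and distance of each of flag_left_edge, flag_middle_edge from where it was at the start of the episode below 0.015 m)) and distance of each of dropper_mid, vial_mid, beaker_mid from where it was at the start of the episode below 0.015 m and angle between each of dropper_mid, vial_mid, beaker_mid's own z axis and vertical below 0.15 rad); the robot touches nothing.
It fails at once if a container is lifted, shoved more than 20 mm or tipped (distance of any of dropper_mid, vial_mid, beaker_mid from where it was at the start of the episode above 0.02 m or angle between any of dropper_mid, vial_mid, beaker_mid's own z axis and vertical above 0.35 rad).
It fails at once if a flag that does not belong to the dropper bottle is moved (its free edge by more than 15 mm) ((not (horizontal distance between place_left and dropper_mid below 0.04 m) and distance of flag_left_edge from where it was at the start of the episode above 0.015 m) or (not (horizontal distance between place_middle and dropper_mid below 0.04 m) and distance of flag_middle_edge from where it was at the start of the episode above 0.015 m) or (not (horizontal distance between place_right and dropper_mid below 0.04 m) and distance of flag_right_edge from where it was at the start of the episode above 0.015 m)).
It fails at once if a flag is gripped between the fingers ((contact force between the fingers and flag_left above 0.3 N and x of the grasp point in the frame of flag_left_edge between -0.006 and 0.05 m and y of the grasp point in the frame of flag_left_edge between -0.045 and 0.045 m and z of the grasp point in the frame of flag_left_edge between -0.005 and 0.005 m) or (contact force between the fingers and flag_middle above 0.3 N and x of the grasp point in the frame of flag_middle_edge between -0.006 and 0.05 m and y of the grasp point in the frame of flag_middle_edge between -0.045 and 0.045 m and z of the grasp point in the frame of flag_middle_edge between -0.005 and 0.005 m) or (contact force between the fingers and flag_right above 0.3 N and x of the grasp point in the frame of flag_right_edge between -0.006 and 0.05 m and y of the grasp point in the frame of flag_right_edge between -0.045 and 0.045 m and z of the grasp point in the frame of flag_right_edge between -0.005 and 0.005 m)).
It fails at once if a flag is pushed with more than 40 N (contact force between anything else and flag_left above 40 N or contact force between anything else and flag_middle above 40 N or contact force between anything else and flag_right above 40 N).
It also fails if it takes over 48 s, if anything falls off the work surface, if the arm or the gripper's body presses on something with over 40 N, if the wrist force passes 120 N, or if a joint passes its speed limit or range.

## Working session

There is one attempt and no reset: what is moved stays moved. The work goes in short steps, Python scripts to look and compute and a shell command to move; the robot and the scene stay as the last step left them, time stands still between calls to the robot, and variables do not carry over. Pictures are saved under pics/ and viewed, at most 10 in all, crops included, and the job is handed in when it is done.

```bash
mkdir -p pics; cat > h.py <<'E'
import numpy as np, cv2
from station import env
def px2w(p,uv,r=2):
    u,v=int(round(uv[0])),int(round(uv[1]))
    z=p["z_map"][max(0,v-r):v+r+1,max(0,u-r):u+r+1]; z=z[z>0]
    if len(z)==0: return None
    z=np.median(z); K=p["mtx"]
    c=np.array([(uv[0]-K[0,2])*z/K[0,0],(uv[1]-K[1,2])*z/K[1,1],z,1])
    return (np.linalg.inv(p["extrinsics"])@c)[:3]
E
python3 - <<'E'
from h import *
s=env.observe(); print({k:np.round(v,3) for k,v in s.items()})
ims=[]
for n in("top","side"):
    p=env.camera(n); ims.append(p["frame"])
    for l in["hinge_left","hinge_middle","hinge_right","flag_left_edge","flag_middle_edge","flag_right_edge","flag_left_lug","flag_middle_lug","flag_right_lug","place_left","place_middle","place_right","dropper_mid","vial_mid","beaker_mid"]:
        for d in env.tip_of(p,l)[:2]:
            w=px2w(p,d["position"]); print(n,l,round(d["score"],2),np.round(d["position"]),None if w is None else np.round(w,3))
cv2.imwrite("pics/top.png",ims[0]); cv2.imwrite("pics/side.png",ims[1])
E
```

```text
{'t': np.float64(0.0), 'joints': array([66.201, 28.316, 77.127,  0.   , 74.629, -5.471]), 'joint_velocities': array([-0.058, -0.036,  0.017, -0.05 ,  0.021, -0.068]), 'joint_torque': array([ 1.0000e-03, -8.8215e+01, -3.8387e+01, -0.0000e+00,  1.0000e-02,
        0.0000e+00]), 'tool_pos': array([0.196, 0.593, 0.231]), 'ee_rot': array([-1.79929e+02, -7.00000e-03,  1.61672e+02]), 'ft_force': array([-0.433, -0.189, -1.078]), 'moment': array([-0.027, -0.011,  0.007]), 'grip_force': np.float64(0.0), 'gripper_width': np.float64(0.085)}
top hinge_left 0.45 [223. 262.] [ 0.435 -0.151  0.09 ]
top hinge_middle 0.89 [285. 236.] [ 0.477 -0.257  0.067]
top hinge_right 0.64 [339. 240.] [ 0.468 -0.35   0.066]
top hinge_right 0.49 [338. 192.] [ 0.559 -0.361  0.011]
top flag_left_edge 0.71 [222. 264.] [ 0.433 -0.145  0.011]
top flag_left_edge 0.39 [341. 188.] [ 0.566 -0.367  0.011]
top flag_middle_edge 0.84 [280. 266.] [ 0.427 -0.247  0.092]
top flag_middle_edge 0.58 [287. 188.] [ 0.562 -0.264  0.063]
top flag_right_edge 0.93 [341. 271.] [ 0.416 -0.348  0.091]
top flag_right_edge 0.34 [286. 235.] [ 0.
[... 1105 characters left out ...]
-0.38   0.061]
side flag_left_lug 0.57 [229. 175.] [ 0.501 -0.147  0.087]
side flag_middle_lug 0.9 [244. 210.] [ 0.489 -0.257  0.086]
side flag_right_lug 0.65 [264. 247.] [ 0.514 -0.289  0.015]
side flag_right_lug 0.18 [194. 181.] [ 0.46  -0.028  0.004]
side place_left 0.63 [268. 202.] [ 0.572 -0.177  0.02 ]
side place_middle 0.9 [287. 232.] [ 0.569 -0.273  0.018]
side place_right 0.78 [305. 272.] [ 0.55  -0.38   0.026]
side dropper_mid 0.57 [271. 179.] [ 0.579 -0.173  0.072]
side vial_mid 0.78 [284. 220.] [ 0.563 -0.271  0.049]
side vial_mid 0.78 [242. 168.] [ 0.562 -0.06   0.034]
side beaker_mid 0.76 [303. 259.] [ 0.545 -0.378  0.055]
side beaker_mid 0.62 [220. 250.] [ 0.416 -0.341  0.092]
```

```bash
python3 - <<'E'
import cv2,numpy as np
a=cv2.resize(cv2.imread("pics/top.png")[110:310,130:400],None,fx=1.48,fy=1.48*1.0)
b=cv2.resize(cv2.imread("pics/side.png")[120:320,150:360],None,fx=1.48,fy=1.48)
cv2.imwrite("pics/both.png",np.hstack([a,b]))
E
```

```text
(no output)
```

View pics/both.png

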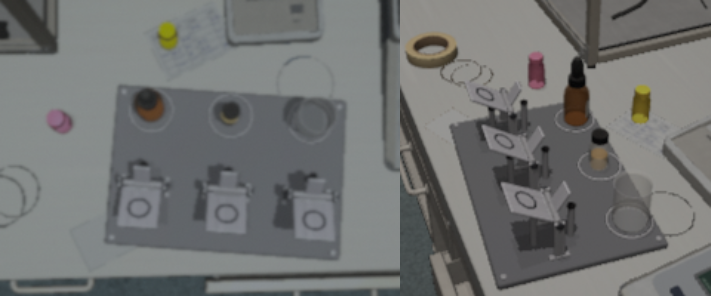

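The flag candidates in the top view are left (222,250), middle (285,255) and right (341,257). The dropper bottle is amber with a black bulb at (231,180), behind the left flag, so I choose the left flag. The pink and yellow vials off the rack are look-alikes. Next I measure the rack pose and the left flag.

```bash
python3 - <<'E'
from h import *
p=env.camera("top"); z=p["z_map"]; K=p["mtx"]
v,u=np.mgrid[:384,:512]; c=np.stack([(u-K[0,2])*z/K[0,0],(v-K[1,2])*z/K[1,1],z,np.ones_like(z)],-1)
w=(c@np.linalg.inv(p["extrinsics"]).T)[...,:3]
m=((w[...,2]>.006)&(w[...,2]<.015)&(z>0)&(w[...,0]<.7)&(w[...,0]>.3)&(w[...,1]<-.05)&(w[...,1]>-.5)).astype(np.uint8)
n,lab,st,_=cv2.connectedComponentsWithStats(m); k=1+np.argmax(st[1:,4]); P=w[lab==k]
r=cv2.minAreaRect((P[:,:2]*1000).astype(np.float32)); print(r, np.round(cv2.boxPoints(r),1).tolist())
R=[np.array([0,0])]
(cx,cy),(a,b),ang=r
best=min([np.deg2rad(ang+q) for q in(-180,-90,0,90)],key=abs); print("yaw",np.rad2deg(best))
ex=np.array([np.cos(best),np.sin(best)]); ey=np.array([-ex[1],ex[0]])
o=np.array([cx,cy])/1000-.025*ex; print("origin",o)
for i,s in enumerate((.1,0,-.1)):
    h=o+s*ey; q=w[...,:2]-h; X=q@ex;Y=q@ey;Z=w[...,2]-.06
    f=(z>0)&(abs(Y)<.018)&(X>-.07)&(X<-.008)&(Z>-.005)
    A=np.polyfit(X[f],Z[f],1); print(i,"hinge",h,"n",f.sum(),"angle",-np.arctan(A[0]),A, "maxZ/minX",Z[f].max(),X[f].min())
    g=(z>0)&(abs(Y)<.03)&(Z>.005); print("  Y range",np.percentile(Y[g&(X<-.01)&(X>-.07)],[1,99]))
    l=(z>0)&(abs(Y)<.02)&(X>-.003)&(X<.03)&(Z>.005); print("  lug",l.sum(),X[l].max(),Z[l].max(),np.percentile(Y[l],[5,50,95]))
E
```

```text
((500.1501770019531, -256.4256896972656), (289.8970947265625, 199.9273223876953), 84.58493041992188) [[387.0, -391.29998779296875], [586.0, -410.20001220703125], [613.2999877929688, -121.5999984741211], [414.29998779296875, -102.69999694824219]]
yaw -5.415069580078125
origin [ 0.47526175 -0.25406644]
0 hinge [ 0.48469876 -0.15451272] n 541 angle 0.5551000426444301 [-0.62014442  0.0020692 ] maxZ/minX 0.03519960531324856 -0.05116134002075589
  Y range [-0.02246442  0.02226992]
  lug 130 0.018289819479275625 0.028944728190708313 [-9.83812012e-03 -9.35816532e-05  8.87898351e-03]
1 hinge [ 0.47526175 -0.25406644] n 532 angle 0.5887313119174713 [-0.66771976  0.00215845] maxZ/minX 0.037476813067603476 -0.050194818308714174
  Y range [-0.02156268  0.02244302]
  lug 138 0.018749250955012318 0.029209058406116706 [-0.00855381  0.00038912  0.00985372]
2 hinge [ 0.46582473 -0.35362015] n 550 angle 0.5508527437198222 [-0.61427912  0.00235493] maxZ/minX 0.036357343969880274 -0.05122640910003384
  Y range [-0.02207971  0.02296363]
  lug 134 0.018245964447556783 0.029252277961602402 [-0.0095182   0.0004428   0.00974208]
```

```bash
python3 -m inch '[{"dx":-0.2,"dy":-0.25},{"dx":-0.4,"dy":-0.5},{"dx":-0.67,"dy":-0.82},{"dx":-0.67,"dy":-0.82},{"dx":-0.67,"dy":-0.82},{"dx":-0.67,"dy":-0.82},{"dx":-0.67,"dy":-0.82},{"dx":-0.67,"dy":-0.82}]' -1; python3 -m inch '[{"dx":-0.67,"dy":-0.82},{"dx":-0.67,"dy":-0.82},{"dx":-0.67,"dy":-0.82},{"dx":-0.67,"dy":-0.82},{"dx":-0.67,"dy":-0.82},{"dx":-0.67,"dy":-0.82},{"dx":-0.67,"dy":-0.82},{"dx":-0.67,"dy":-0.82}]'; python3 -m inch '[{"dx":-0.67,"dy":-0.82,"spin":-0.113},{"dx":-0.67,"dy":-0.82,"spin":-0.113},{"dx":-0.67,"dy":-0.82,"spin":-0.113},{"dx":-0.67,"dy":-0.82,"spin":-0.113},{"dx":-0.67,"dy":-0.82,"spin":-0.113},{"dx":-0.67,"dy":-0.82,"spin":-0.113},{"dx":-0.67,"dy":-0.82,"spin":-0.113},{"dx":-0.67,"dy":-0.82,"spin":-0.113}]'
```

```text
schema error: expected keys dx, dy, dz, spin
schema error: expected keys dx, dy, dz, spin
schema error: expected keys dx, dy, dz, spin
```

All four keys are needed in each row.

```bash
python3 -m inch '[{"dx":-0.2,"dy":-0.25,"dz":0,"spin":0},{"dx":-0.4,"dy":-0.5,"dz":0,"spin":0},{"dx":-0.67,"dy":-0.82,"dz":0,"spin":0},{"dx":-0.67,"dy":-0.82,"dz":0,"spin":0},{"dx":-0.67,"dy":-0.82,"dz":0,"spin":0},{"dx":-0.67,"dy":-0.82,"dz":0,"spin":0},{"dx":-0.67,"dy":-0.82,"dz":0,"spin":0}]' -1; python3 -m inch '[{"dx":-0.67,"dy":-0.82,"dz":0,"spin":0},{"dx":-0.67,"dy":-0.82,"dz":0,"spin":0},{"dx":-0.67,"dy":-0.82,"dz":0,"spin":0},{"dx":-0.67,"dy":-0.82,"dz":0,"spin":0},{"dx":-0.67,"dy":-0.82,"dz":0,"spin":0},{"dx":-0.67,"dy":-0.82,"dz":0,"spin":0},{"dx":-0.67,"dy":-0.82,"dz":0,"spin":0}]'; python3 -m inch '[{"dx":-0.67,"dy":-0.82,"dz":0,"spin":-0.06},{"dx":-0.67,"dy":-0.82,"dz":0,"spin":-0.113},{"dx":-0.67,"dy":-0.82,"dz":0,"spin":-0.113},{"dx":-0.67,"dy":-0.82,"dz":0,"spin":-0.113},{"dx":-0.67,"dy":-0.82,"dz":0,"spin":-0.113},{"dx":-0.67,"dy":-0.82,"dz":0,"spin":-0.113},{"dx":-0.67,"dy":-0.82,"dz":0,"spin":-0.113}]'
```

```text
t: 2.35
tool_pos: [0.2917, 0.3443, 0.2316]
ee_rot: [180.0, 0.0, 161.5]
ft_force: [-1.5, 0.8, -0.4]
gripper_width: -0.0003
grip_force: 0.0
t: 3.05
tool_pos: [0.3869, 0.0977, 0.2314]
ee_rot: [180.0, 0.0, 161.5]
ft_force: [0.1, -0.5, 0.1]
gripper_width: 0.0001
grip_force: 0.0
t: 3.75
tool_pos: [0.4822, -0.15, 0.2311]
ee_rot: [-180.0, 0.1, 174.5]
ft_force: [0.4, -0.1, 0.4]
gripper_width: 0.0001
grip_force: 0.0
```

```bash
python3 -m inch '[{"dx":0.01,"dy":-0.017,"dz":0.2,"spin":0},{"dx":0.01,"dy":-0.017,"dz":0.35,"spin":0},{"dx":0.01,"dy":-0.017,"dz":0.43,"spin":0},{"dx":0.01,"dy":-0.017,"dz":0.48,"spin":0},{"dx":0.01,"dy":-0.017,"dz":0.48,"spin":0}]'; cat > look.py <<'E'
import sys
from h import *
def look(name,show=True):
    p=env.camera("side"); s=env.observe()
    # flag angle from side depth, finger extent
    z=p["z_map"]; K=p["mtx"]; v,u=np.mgrid[:384,:512]
    w=(np.stack([(u-K[0,2])*z/K[0,0],(v-K[1,2])*z/K[1,1],z,np.ones_like(z)],-1)@np.linalg.inv(p["extrinsics"]).T)[...,:3]
    e=np.deg2rad(-5.415); ex=np.array([np.cos(e),np.sin(e)]); ey=np.array([-ex[1],ex[0]])
    q=w[...,:2]-[.4847,-.1545]; X,Y,Z=q@ex,q@ey,w[...,2]-.06
    t=np.array(s["tool_pos"]); d=t[:2]-[.4847,-.1545]
    print("tcp rack mm",np.round(1000*np.array([d@ex,d@ey,t[2]-.06]),1),"F",np.round(s["ft_force"],1),"t",s["t"])
    cv2.imwrite(f"pics/{name}.png",cv2.resize(p["frame"][80:260,160:370],(700,600),interpolation=cv2.INTER_CUBIC))
    return X,Y,Z,z
if __name__=="__main__": look(sys.argv[1])
E
python3 - <<'E'
from look import *
X,Y,Z,z=look("s1"); tz=.05
for lo in(.05,.055,.06,.07,.08):
    f=(z>0)&(Z>lo)&(Z<lo+.01)&(abs(X)<.05)&(abs(Y)<.05)
    if f.sum(): print(lo,f.sum(),np.round(1000*np.r_[X[f].min(),X[f].max(),Y[f].min(),Y[f].max()]))
f=(z>0)&(abs(X+.005)<.009)&(abs(Y)<.012)&(Z>.035); print("tip z",Z[f].min())
E
```

```text
t: 4.25
tool_pos: [0.4768, -0.1501, 0.1099]
ee_rot: [179.9, -0.2, 174.7]
ft_force: [0.1, 0.3, 0.2]
gripper_width: 0.0002
grip_force: 0.0
tcp rack mm [-7.8  3.1 50.9] F [-0.6 -0.6 -0.1] t 4.3
0.05 32 [-20.   1.  -8.   9.]
0.055 43 [-20.   1. -11.   9.]
0.06 51 [-20.   1. -12.   7.]
0.07 63 [-20.   2. -11.   5.]
0.08 38 [-20.   2. -11.  10.]
tip z 0.05117843324257376
```

View pics/s1.png

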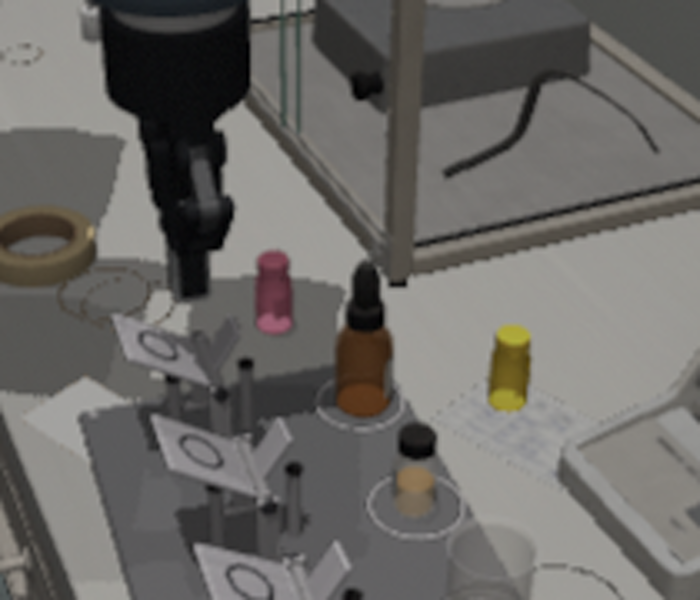

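```bash
python3 -m inch '[{"dx":0,"dy":-0.008,"dz":0.06,"spin":0},{"dx":0,"dy":-0.008,"dz":0.104,"spin":0},{"dx":-0.02,"dy":-0.008,"dz":0.104,"spin":0},{"dx":-0.042,"dy":-0.008,"dz":0.104,"spin":0},{"dx":-0.055,"dy":-0.008,"dz":0.111,"spin":0},{"dx":-0.065,"dy":-0.008,"dz":0.12,"spin":0},{"dx":-0.065,"dy":-0.008,"dz":0.12,"spin":0}]'; python3 - <<'E'
from look import *
X,Y,Z,z=look("s2")
f=(z>0)&(abs(Y)<.023)&(X<-.02)&(X>-.08)&(Z>.015)&(Z<.07); print(f.sum(),np.rad2deg(np.arctan2(*np.polyfit(X[f],Z[f],1)[:1],1)),np.round(1000*np.r_[X[f].min(),Z[f].max()]))
E
```

```text
t: 5.0
tool_pos: [0.4938, -0.1561, 0.0813]
ee_rot: [-180.0, 0.0, 174.6]
ft_force: [-0.5, 0.2, -0.7]
gripper_width: 0.0
grip_force: 0.0
tcp rack mm [ 8.8 -0.7 21.3] F [0.6 0.5 0.5] t 5.05
169 -42.39708445469733 [-45.  47.]
```

View pics/s2.png

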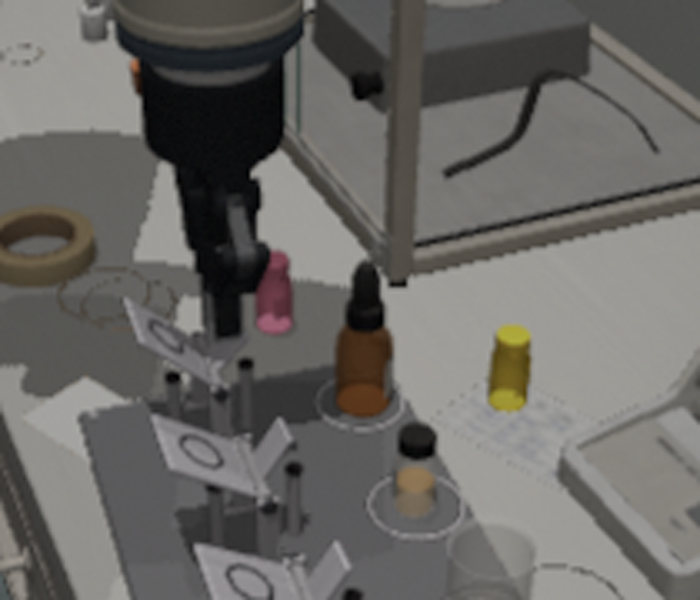

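The left flag has risen to about 0.78 rad (edge at (130,300)), with the finger in the corner at its lug (225,335). The others have not moved, so I continue the arc.

```bash
python3 -m inch '[{"dx":-0.008,"dy":0,"dz":0.008,"spin":0},{"dx":-0.015,"dy":0,"dz":0.016,"spin":0},{"dx":-0.021,"dy":0,"dz":0.026,"spin":0},{"dx":-0.027,"dy":0,"dz":0.036,"spin":0},{"dx":-0.033,"dy":0,"dz":0.051,"spin":0},{"dx":-0.033,"dy":0,"dz":0.051,"spin":0}]'; python3 - <<'E'
from look import *
X,Y,Z,z=look("s3")
f=(z>0)&(abs(Y)<.022)&(X<-.004)&(X>-.08)&(Z>.02)&(Z<.064); print(f.sum(),np.rad2deg(np.arctan2(*np.polyfit(X[f],Z[f],1)[:1],1)),np.round(1000*np.r_[X[f].min(),Z[f].max()]))
E
```

```text
t: 5.65
tool_pos: [0.5015, -0.1567, 0.068]
ee_rot: [180.0, -0.0, 174.6]
ft_force: [-0.5, -0.5, -0.5]
gripper_width: -0.0002
grip_force: 0.0
tcp rack mm [16.7 -0.6  8.2] F [ 0.7 -0.5  0.2] t 5.7
76 -74.3313052347583 [-16.  62.]
```

View pics/s3.png

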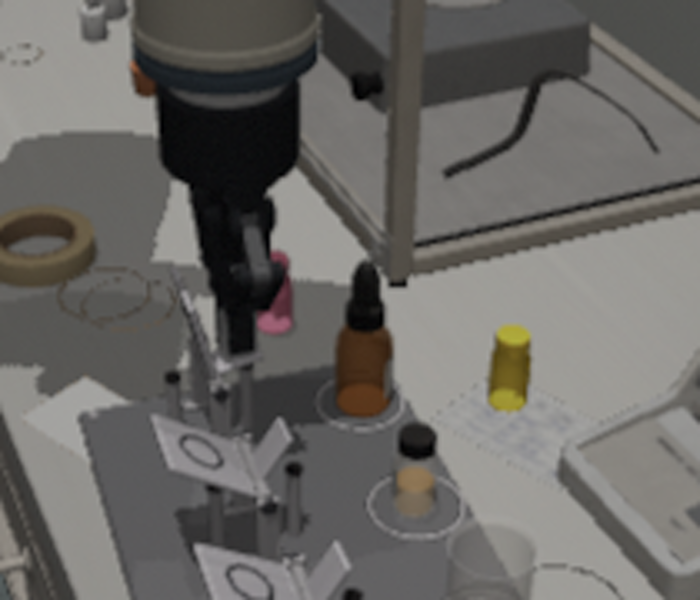

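The flag stands at about 74° (edge at (180,275)). Next I lift out, go behind it and push its back.

```bash
python3 -m inch '[{"dx":0,"dy":0,"dz":-0.12,"spin":0},{"dx":0,"dy":0,"dz":-0.3,"spin":0},{"dx":0,"dy":0,"dz":-0.32,"spin":0},{"dx":0.1,"dy":0,"dz":-0.32,"spin":0},{"dx":0.25,"dy":0,"dz":-0.32,"spin":0},{"dx":0.29,"dy":0,"dz":-0.32,"spin":0},{"dx":0.29,"dy":0,"dz":-0.2,"spin":0},{"dx":0.29,"dy":0,"dz":-0.15,"spin":0}]';  python3 -m inch '[{"dx":0,"dy":0,"dz":0,"spin":0},{"dx":0,"dy":0,"dz":0,"spin":0}]'; python3 - <<'E'
from look import *
X,Y,Z,z=look("s4")
f=(z>0)&(abs(Y)<.022)&(X<.02)&(X>-.03)&(Z>.01)&(Z<.064); print(f.sum(),np.rad2deg(np.arctan2(*np.polyfit(X[f],Z[f],1)[:1],1)),np.round(1000*np.r_[X[f].min(),Z[f].max()]))
E
```

```text
t: 6.5
tool_pos: [0.4286, -0.1498, 0.1048]
ee_rot: [180.0, -0.0, 174.6]
ft_force: [0.3, 0.2, -0.5]
gripper_width: 0.0004
grip_force: 0.0
t: 6.7
tool_pos: [0.4294, -0.15, 0.1061]
ee_rot: [180.0, -0.0, 174.6]
ft_force: [-0.9, -0.6, -0.4]
gripper_width: -0.0003
grip_force: 0.0
tcp rack mm [-55.2  -0.8  46.5] F [-0.2  0.2  0.3] t 6.75
91 -75.73962434737223 [-16.  61.]
```

```bash
python3 -m inch '[{"dx":-0.08,"dy":0,"dz":0.003,"spin":0},{"dx":-0.13,"dy":0,"dz":0.006,"spin":0},{"dx":-0.171,"dy":0,"dz":0.006,"spin":0},{"dx":-0.21,"dy":0,"dz":0.01,"spin":0},{"dx":-0.246,"dy":0,"dz":0.019,"spin":0},{"dx":-0.276,"dy":0,"dz":0.036,"spin":0},{"dx":-0.306,"dy":0,"dz":0.058,"spin":0},{"dx":-0.306,"dy":0,"dz":0.058,"spin":0}]'; python3 - <<'E'
from look import *
look("s5")
E
```

```text
t: 7.55
tool_pos: [0.506, -0.1571, 0.0906]
ee_rot: [180.0, -0.0, 174.6]
ft_force: [0.4, -0.0, 0.6]
gripper_width: -0.0
grip_force: 0.0
tcp rack mm [20.9 -0.5 30.9] F [-0.4 -0.1 -0.8] t 7.6
```

View pics/s5.png

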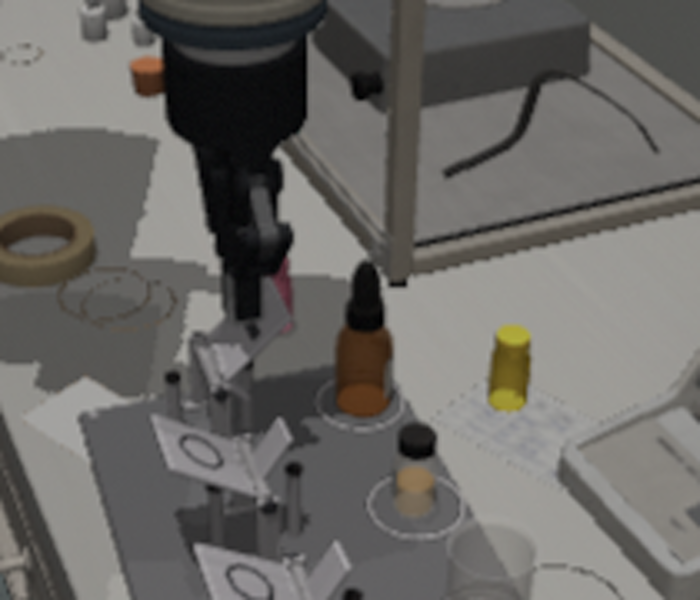

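The flag is over its hinge at about 2.4 rad, with the finger on its bar side (245,320) and the dropper clear at (365,300). Next I press down.

```bash
python3 -m inch '[{"dx":-0.018,"dy":0,"dz":0.02,"spin":0},{"dx":-0.032,"dy":0,"dz":0.04,"spin":0},{"dx":-0.042,"dy":0,"dz":0.06,"spin":0},{"dx":-0.046,"dy":0,"dz":0.075,"spin":0},{"dx":-0.048,"dy":0,"dz":0.088,"spin":0},{"dx":-0.048,"dy":0,"dz":0.098,"spin":0},{"dx":-0.048,"dy":0,"dz":0.098,"spin":0}]'; python3 - <<'E'
from look import *
look("s6")
E
```

```text
t: 8.3
tool_pos: [0.5172, -0.1582, 0.0667]
ee_rot: [180.0, -0.0, 174.6]
ft_force: [0.2, 0.2, -0.1]
gripper_width: -0.0001
grip_force: 0.0
tcp rack mm [32.7 -0.6  6.9] F [-0.2  0.1  0.4] t 8.35
```

View pics/s6.png

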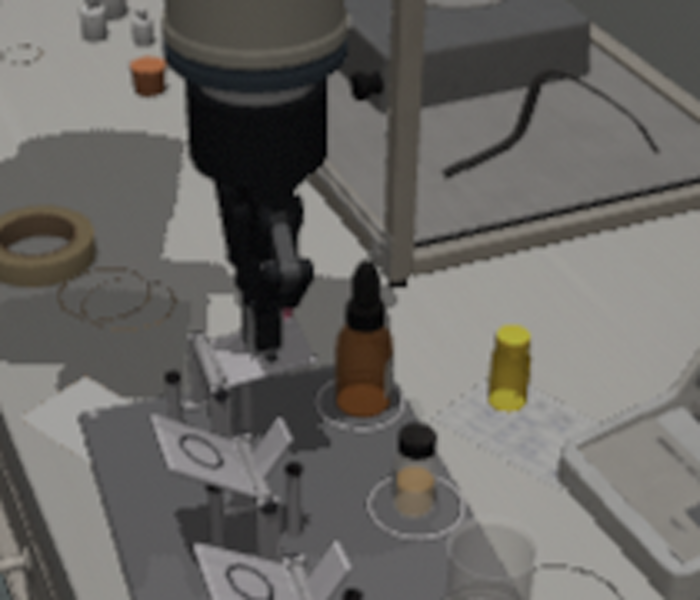

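The flag is nearly level, with its far edge at (310,360). I lower 1 mm at a time and watch the force.

```bash
python3 -m inch '[{"dx":0,"dy":0,"dz":0.004,"spin":0},{"dx":0,"dy":0,"dz":0.004,"spin":0}]'|grep -E "pos|force"; python3 -m inch '[{"dx":0,"dy":0,"dz":0.004,"spin":0},{"dx":0,"dy":0,"dz":0.004,"spin":0}]'|grep -E "pos|force";python3 -m inch '[{"dx":0,"dy":0,"dz":0.003,"spin":0},{"dx":0,"dy":0,"dz":0.003,"spin":0}]'|grep -E "pos|force"
```

```text
tool_pos: [0.5174, -0.1583, 0.0661]
ft_force: [0.5, -0.5, 0.7]
grip_force: 0.0
tool_pos: [0.5175, -0.1583, 0.065]
ft_force: [0.3, 0.1, 0.6]
grip_force: 0.1
tool_pos: [0.5174, -0.1583, 0.0642]
ft_force: [0.6, -0.3, 0.1]
grip_force: 0.1
```

```bash
python3 -m inch '[{"dx":0,"dy":0,"dz":0.004,"spin":0},{"dx":0,"dy":0,"dz":0.004,"spin":0}]'|grep -E "pos|force"; python3 -m inch '[{"dx":0,"dy":0,"dz":-0.1,"spin":0},{"dx":0,"dy":0,"dz":-0.3,"spin":0},{"dx":0,"dy":0,"dz":-0.5,"spin":0},{"dx":0.2,"dy":0,"dz":-0.6,"spin":0},{"dx":0.4,"dy":0,"dz":-0.6,"spin":0},{"dx":0.5,"dy":0,"dz":-0.6,"spin":0},{"dx":0.5,"dy":0,"dz":-0.6,"spin":0},{"dx":0.5,"dy":0,"dz":-0.6,"spin":0}]'; python3 - <<'E'
from look import *
for n in("side","top"):
    if n=="side": X,Y,Z,z=look("s7")
    else:
        p=env.camera("top"); z=p["z_map"]; K=p["mtx"]; v,u=np.mgrid[:384,:512]
        w=(np.stack([(u-K[0,2])*z/K[0,0],(v-K[1,2])*z/K[1,1],z,np.ones_like(z)],-1)@np.linalg.inv(p["extrinsics"]).T)[...,:3]
        e=np.deg2rad(-5.415); ex=np.array([np.cos(e),np.sin(e)]); ey=np.array([-ex[1],ex[0]])
        q=w[...,:2]-[.4847,-.1545]; X,Y,Z=q@ex,q@ey,w[...,2]-.06
    for y0 in(0,-.1,-.2):
        a,b=((.012,.057) if y0==0 else(-.07,-.008))
        f=(z>0)&(abs(Y-y0)<.018)&(X>a)&(X<b)&(abs(Z)<.06)&(Z>-.005); A=np.polyfit(X[f],Z[f],1); print(n,y0,f.sum(),np.arctan(A[0]),A[1])
E
```

```text
tool_pos: [0.5174, -0.1582, 0.0632]
ft_force: [1.1, -0.1, 0.2]
grip_force: 0.1
t: 9.95
tool_pos: [0.3928, -0.1467, 0.2136]
ee_rot: [-180.0, 0.0, 174.6]
ft_force: [0.2, -0.4, 0.4]
gripper_width: -0.0
grip_force: 0.0
tcp rack mm [-91.5  -1.  153.5] F [ 0.6 -0.3 -0.5] t 10.0
side 0 250 0.029883731006768985 0.0038854696388606774
side -0.1 299 -0.6100102025395374 0.002003200432424624
side -0.2 400 -0.5578981331307554 0.003533678851307508
top 0 529 0.03081470855214916 0.0013303822704641092
top -0.1 531 -0.5886022124885332 0.002147338847324567
top -0.2 539 -0.548861321028984 0.0024804891066524284
```

View pics/s7.png

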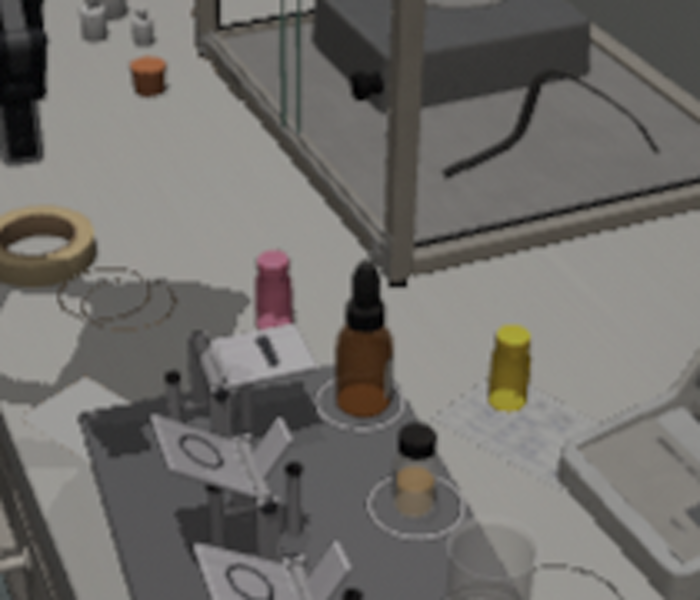

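The left flag lies nearly level (about 3.11 rad) with its bar showing at (267,350). The other two flags have kept their angles, the containers still stand, and the arm is clear, so I hand it in.

```bash
python3 -c "
from station import env
print(env.close_job())"
```

```text
the job is handed in; nothing more can be done
None
```

I turned over the left flag, the one in front of the dropper bottle, and it lies at about 3.11 rad with its bar face up; the other two flags and all three containers stand as they were, and the job is handed in (no verdict was returned).

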